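# Level the rocking lock-pinning stand

## Robot

A 6-joint arm with a two-finger parallel gripper is mounted at the origin on a cart in front of the work surface, level with it; the furniture and walls round the work are solid. World frame = base frame: x ahead of the robot, y to its left, z up, the work surface at z = 0. Lengths are in m, angles in degrees, forces in N, time in s.
With the tool pointing down it reaches from about 0.4 to 0.825 m from the base axis. Payload 7 kg.
Tool frame: the origin (TCP) lies midway between the tips of the shut fingers; the grasp point (between the pads) lies 19 mm behind it; z points along the fingers, y is the line along which they close (so a half turn about z gives the same grasp; the last joint's range is limited). The gripper opens to 88 mm and grips with 3 to 60 N. Pads are 19 mm wide; open, the fingers measure 130 mm over their backs; the gripper's body (78 mm by 193 mm) begins 47 mm behind the grasp point.
Start: joints at [-57.233, 20.546, 0.682, 0, -70.136, -16.507], TCP at [0.189, -0.648, 0.227] pointing down, gripper open.
Joint ranges: [-176.03, 176.03], [-82.01, 121.73], [-58.28, 71.71], [-173.87, 95.51], [-174.79, -0.11], [-173.66, 173.66]. Speed limits (degrees/s): [136.94, 136.94, 172.46, 180, 180, 180].

## Interface

Orientations are given as [roll, pitch, yaw] about the fixed x, y, z axes, in that order (R = Rz(yaw) Ry(pitch) Rx(roll)).
In Python, from plant import r gives the robot as it stands. The module is installed in compiled form; this text tells all that it offers.
- The arm moves only by the tool play_rows, never from a script. Its argument "rows" is a list of rows, each an object with "slide": the shift along the tool's x, y, z as a fraction of full scale, a list of three; "delta_rot": the turn, a rotation vector about the tool's x, y, z as a fraction of full scale, a list of three; "fingers": the opening, from -1 (shut) to 1 (fully open). In form: [{"slide": [x, y, z], "delta_rot": [rx, ry, rz], "fingers": fingers}, ...]. A call has 1 to 8 rows; each row shifts and turns the commanded pose from where the row before left it, along the tool's axes as they then stand; what a row does not reach is not made up. Full scale, the value 1, is 0.15 m for a shift and 0.08 rad for a turn. A row lasts 1/8 s, in which the tool goes at most 62.5 mm and 10.7 degrees, less where a joint would pass 70% of its speed; a pose out of reach is approached as far as the arm can. A call with a number of a shift or a turn outside -1 to 1 is refused whole. A call with a gripper value outside its range is refused whole. The fingers move at their own pace and stop on an object; "squeeze" is the grip in N (left out, the last holds). Time passes only in rows, so rows that do not move let the fingers close. It gives the time, the measured TCP pose, the force, the opening and the grip force at its end, in the units of the state.
- r.get_state(): the state, without advancing time (a new reading comes with each control period).
- r.capture(name): name is "side" or "top" or "wrist"; returns a dict with "image" (384x512x3 uint8, blue, green, red), "fx", "fy", "cx", "cy" (pixels), "distortion" ([k1, k2, p1, p2, k3] as OpenCV has them; the pictures are not rectified), "R" (3x3) and "t" (3): a world point X has camera coordinates R X + t; the wrist camera has in their place "T_tool_cam" (4x4, takes a point from camera to tool coordinates, whose origin is the TCP and whose axes are the flange's). Camera axes: x right, y down, z forward; pixel columns grow to the right and rows downward; lengths in m; the calibration is good to about 2 mm. A picture is of the moment at which its call begins: read the wrist's pose just before it. There is no depth.
- r.close_job(): hands the job in; it is judged then, once.
The state is a dict: "time_s": time; "joints": joint angles; "qd": joint speeds; "joint_torque": joint torques, N m; "tcp_pos": TCP position; "eef_rot": TCP orientation; "contact_force": force on the tool from outside, world axes, zero at the start; "moment": the same for the moment, N m; "gripper_width": finger opening in m; "gripper_force": force on a finger pad.
Only numpy, scipy, OpenCV 4.12 (cv2) and the standard library are available. Lean on these libraries where they do the work, as an engineer would, in place of code of your own. Each camera call takes 0.05 s, during which the arm holds its last target. There are 200 camera calls.

## Task

The lock-pinning stand rocks on the bench because its front screw feet are set wrong. Push or turn the cranks of these feet, whichever way each one needs, until the stand sits level (within a degree) and all four feet rest on the bench so that it no longer rocks. Keep the stand about where it is and do not knock over or shift the other things on the bench.

Things in the scene. Friction and masses are not known exactly. Their poses are not given: they have to be found in the camera images.
- stand: Lock-pinning stand: grey plate 176 (x) by 196 (y) mm, 12 thick, top at z = 40, about 2.5 kg, loose, can rock and slide. Origin: middle of the footprint in the plane of the undersides of the two fixed rear feet (bench height when level). x runs from the front screw feet, at (-64, +-80) mm, to the fixed feet at (+68, +-78) mm; y left, z up.
- block_top (a point): Top centre of the nickel lock cylinder (60 mm along x, 17 wide) clamped on a dark block, 130 (x) by 44 (y) mm, along the middle of the stand. The block's top is 70 mm, this point 94 mm above the stand's origin plane: an obstacle between the two cranks.
- left_pad (a point): Centre of the underside of the left front screw foot's pad (30 mm across, does not turn). In the stand's frame its z is 0 when the foot matches the fixed feet, positive if too short, negative if too long. One crank turn clockwise from above lengthens the foot 6 mm, anticlockwise shortens it; travel 13 mm short to 11 mm long; self-locking.
- left_axis (a point): Point on the upright turning axis of the left screw foot, 60 mm above the underside of its pad and level with the top of the crank arm (the hub's top is 5 mm higher).
- left_grip (a point): Centre of the top end of the left crank's upright peg: black, round, 12 mm across, 38 mm of it stand clear above the arm. It stands 34 mm from the foot's axis; this point is 98 mm above the pad's underside. The crank turns all round without a stop within the travel; it needs 1 to 2 N at the peg and stays where it is left.
- left_rear_pad (a point): Centre of the underside of the left fixed rear rubber foot (28 mm across). Its z is 0 when it rests on the bench.
- right_pad (a point): Centre of the underside of the right front screw foot's pad (30 mm across, does not turn). In the stand's frame its z is 0 when the foot matches the fixed feet, positive if too short, negative if too long. One crank turn clockwise from above lengthens the foot 6 mm, anticlockwise shortens it; travel 13 mm short to 11 mm long; self-locking.
- right_axis (a point): Point on the upright turning axis of the right screw foot, 60 mm above the underside of its pad and level with the top of the crank arm (the hub's top is 5 mm higher).
- right_grip (a point): Centre of the top end of the right crank's upright peg: black, round, 12 mm across, 38 mm of it stand clear above the arm. It stands 34 mm from the foot's axis; this point is 98 mm above the pad's underside. The crank turns all round without a stop within the travel; it needs 1 to 2 N at the peg and stays where it is left.
- right_rear_pad (a point): Centre of the underside of the right fixed rear rubber foot (28 mm across). Its z is 0 when it rests on the bench.
- hood_corner (a point): Near left corner of the clear arched hood over the fixed key-cutting machine (not part of the job): hard to see but solid. From this point, 100 mm above the bench, its wall runs straight away from the robot (+x) for 590 mm and the arch bulges to the right (-y) up to 206 mm above the bench. Keep to its left.
- tape_measure: Bystander: tape measure, 64x78x35 mm, loose; origin at the centre of its underside.
- padlock: Bystander: brass padlock, 71x46x20 mm, loose; origin at the centre of its underside.
- oiler: Bystander: oil bottle with a spout, 46 mm across, 150 mm high, loose; origin at the centre of its underside.
- bushing: Bystander: stepped turned bush, 28 mm across, 22 mm high, loose; origin at the centre of its underside.
- carton: Bystander: small white carton, 66x100x46 mm, loose; origin at the centre of its underside.

How it is judged (in metres and radians):
At the end, for the whole second after the job is handed in: All four foot pads are within 2 mm of the bench, the stand is level within 1 degree (0.0175 rad), at rest, and within 30 mm of where it stood at the start (height (world z) of each of left_pad, right_pad, left_rear_pad, right_rear_pad below 0.002 m and angle between stand's own z axis and vertical below 0.0175 rad and distance of stand from where it was at the start of the episode below 0.03 m and linear speed of stand below 0.02 m/s and angular speed of stand below 0.1 rad/s); the robot touches nothing.
It fails at once if one of the other things on the bench is shifted by more than 25 mm (distance of any of tape_measure, padlock, oiler, bushing, carton from where it was at the start of the episode above 0.025 m).
It fails at once if the oil bottle is tipped over (angle between oiler's own z axis and vertical above 0.5 rad).
It also fails if it takes over 51 s, if anything falls off the work surface, if the arm or the gripper's body presses on something with over 40 N, if the wrist force passes 120 N, or if a joint passes its speed limit or range.

## Working session

There is one attempt and no reset: what is moved stays moved. The work goes in short steps, Python scripts to look and compute and a tool call to move; the robot and the scene stay as the last step left them, time stands still between calls to the robot, and variables do not carry over. Pictures are saved under pics/ and viewed, at most 10 in all, crops included, and the job is handed in when it is done.

Besides the shell and the picture viewer there is one more tool, called by a JSON object that holds its "method" and its "body", one argument or row to a line. play_rows: Moves the arm, as the interface text tells. Shift numbers are shares of 0.15 m and turn numbers shares of 0.08 rad, none past 1 either way. Its arguments: {"type":"object","properties":{"rows":{"type":"array"},"squeeze":{"type":"number"}},"required":["rows"]}

```bash
mkdir -p pics
python3 - <<'E'
from plant import r
import cv2,json
s=r.get_state();print(s)
for n in("side","top"):
    c=r.capture(n);cv2.imwrite(f"pics/{n}0.png",c["image"])
    print(n,{k:(v.tolist() if hasattr(v,'tolist') else v) for k,v in c.items() if k!="image"})
E
```

```text
{'time_s': 0.0, 'joints': array([-5.72321315e+01,  2.05900502e+01,  6.33463074e-01, -2.09970958e-02,
       -7.01348242e+01, -1.65046245e+01]), 'qd': array([ 0.00673385, -0.01747806,  0.03799796,  0.07953937, -0.06495352,
       -0.04560929]), 'joint_torque': array([-1.33384838e-04, -5.82720816e+01,  2.93060714e+01,  6.99717432e+00,
        6.96364456e-03, -1.15057460e-04]), 'tcp_pos': array([ 0.18885091, -0.64753329,  0.22563319]), 'eef_rot': array([ 1.79906747e+02, -7.04658452e-03, -1.63743901e+02]), 'contact_force': array([0.1101849 , 0.92485764, 0.69746889]), 'moment': array([-0.05495188, -0.0566347 ,  0.00314914]), 'gripper_force': 0.0, 'gripper_width': 0.08779006245802136}
side {'fx': 475.5883109683226, 'fy': 475.5883109683226, 'cx': 253.44653902327883, 'cy': 188.41896883331577, 'distortion': [0.023754640922262173, 0.0, 0.0, 0.0, 0.0], 'R': [[-0.8874656641394869, -0.4606344406461438, 0.014852847002287804], [-0.24581712011471113, 0.44584261085985705, -0.8606964097753492], [0.38984437719681003, -0.7674895949993593, -0.5089018403737118]], 't': [0.5646011951376025, 0.18877211660349336, 0.8621703468878424]}
top {'fx': 499.41896450921683, 'fy': 499.41896450921683, 'cx': 251.03969421602767, 'cy': 194.891618756009, 'distortion': [-0.04655869630821876, 0.0, 0.0, 0.0, 0.0], 'R': [[0.0029436715985038343, -0.9999811704600646, 0.0053845633843025474], [-0.9883416073568773, -0.003728991413189744, -0.15220697024205174], [0.152224183245451, -0.004873740694760748, -0.9883339742652257]], 't': [0.11408490878668102, 0.5676600407069692, 1.2699807567095323]}
```

View pics/side0.png

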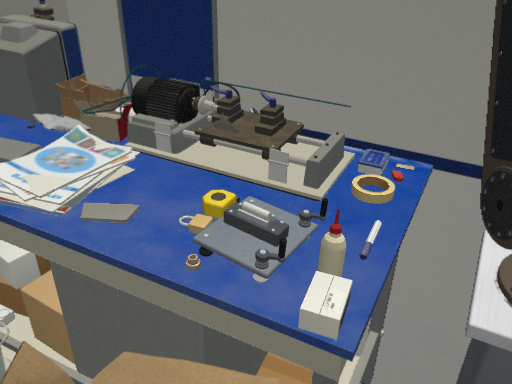

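View pics/top0.png

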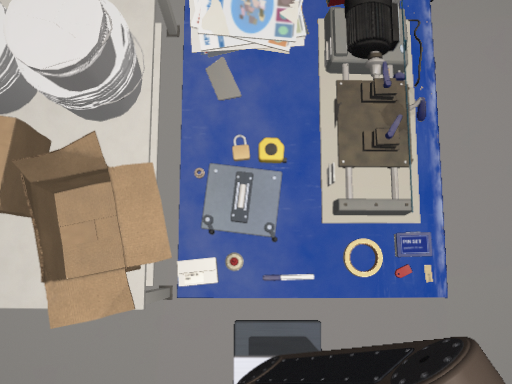

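The side view shows the left crank near (262,256) with its peg at (283,245), and the right crank near (306,214) with its peg at (323,205). In the top view the left hub is at about (208,220) and the right hub at (268,228), and the stand is centred near (242,200). Next I'll zoom in.

Run:
```python
import cv2,numpy as np
a=cv2.imread("pics/side0.png")[185:295,185:345];b=cv2.imread("pics/top0.png")[155:255,190:290]
cv2.imwrite("pics/sc.png",cv2.resize(a,None,fx=5,fy=5,interpolation=cv2.INTER_CUBIC))
cv2.imwrite("pics/tc.png",cv2.resize(b,None,fx=6,fy=6,interpolation=cv2.INTER_CUBIC))
```

```text
(no output)
```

View pics/sc.png

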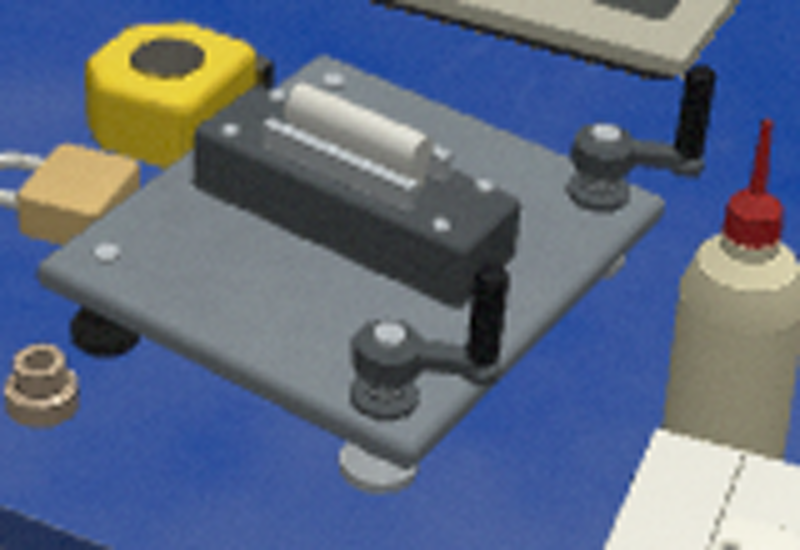

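View pics/tc.png

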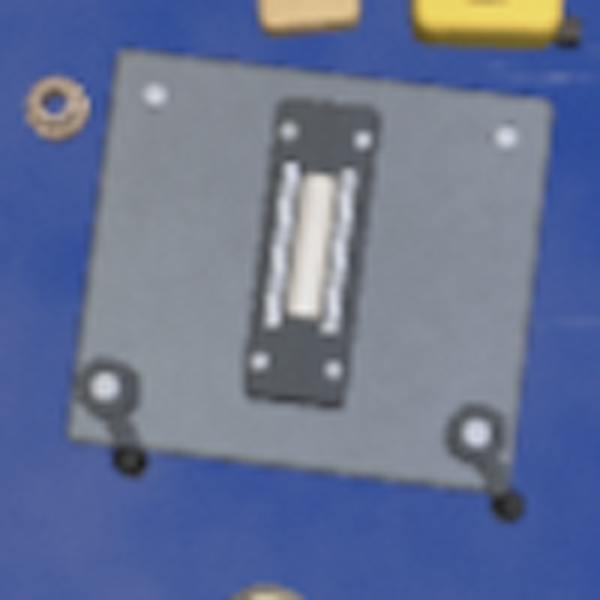

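The crops show both cranks pointing toward the robot. In the side crop the left hub is at (390,332) and the right at (605,131), with pegs at (492,273) and (700,74). In the top crop the hubs are at (105,386) and (477,433), and the pegs at (129,461) and (508,505). I'll triangulate these.

```bash
cat > h.py <<'E'
import numpy as np,cv2
from plant import r
def cams():
    return {n:r.capture(n) for n in("side","top")}
def ray(c,px):
    K=np.array([[c["fx"],0,c["cx"]],[0,c["fy"],c["cy"]],[0,0,1]])
    u=cv2.undistortPoints(np.array([[px]],float),K,np.array(c["distortion"]))[0,0]
    R=np.array(c["R"]);C=-R.T@np.array(c["t"]);d=R.T@np.array([*u,1]);return C,d/np.linalg.norm(d)
def tri(cs,a,b):
    C1,d1=ray(cs["side"],a);C2,d2=ray(cs["top"],b)
    s=np.linalg.lstsq(np.c_[d1,-d2],C2-C1,rcond=None)[0]
    p,q=C1+s[0]*d1,C2+s[1]*d2
    return (p+q)/2,np.linalg.norm(p-q)
def plane(c,px,z):
    C,d=ray(c,px);return C+d*(z-C[2])/d[2]
E
python3 - <<'E'
from h import *
np.set_printoptions(precision=1,suppress=True)
cs=cams()
P={"hubL":((390,332),(105,386)),"hubR":((605,131),(477,433)),"pegL":((491,273),(129,461)),"pegR":((700,74),(508,505)),
"cRL":((40,268),(120,50)),"cRR":((322,58),(550,100)),"cFL":((407,458),(70,437)),"cFR":((662,203),(508,490)),"bRL":((106,250),(155,95)),"bRR":((333,78),(506,137)),"bush":((40,355),(57,103))}
W={}
for k,(a,b) in P.items():
    a=(np.array(a)+.5)/5-.5+185;b=(np.array(b)+.5)/6-.5+[190,155]
    p,e=tri(cs,a,b);W[k]=p;print(k,p*1e3,e*1e3)
pts=np.array([W[k] for k in("cRL","cRR","cFL","cFR","bRL","bRR")]);c=pts.mean(0)
n=np.linalg.svd(pts-c)[2][2];n*=np.sign(n[2]);print("n",n,np.degrees(np.arccos(n[2])), "res",(pts-c)@n*1e3)
for k in("hubL","hubR","pegL","pegR"):print(k,"above plate",(W[k]-c)@n*1e3)
x=(W["cRL"]+W["cRR"]-W["cFL"]-W["cFR"]);print("yaw",np.degrees(np.arctan2(x[1],x[0])))
for k in "LR":
    d=W["peg"+k]-W["hub"+k];print(np.linalg.norm(d[:2])*1e3,np.degrees(np.arctan2(d[1],d[0])))
for n,px in(("oiler top",(235,262)),("cart",(197,271))):print(n,plane(cs["top"],px,.05)*1e3)
E
```

```text
hubL [500.7 228.6  65.1] 0.8240244408427089
hubR [481.8  69.7  65.1] 0.55723724303711
pegL [467.3 215.9  94.6] 1.2330621356393021
pegR [448.8  58.1  96. ] 0.1920751543133539
cRL [653.2 226.4  38. ] 1.4975731515097708
cRR [631.   35.3  37.5] 2.3736850343193616
cFL [482.8 247.   27.8] 0.8417319719081944
cFR [459.9  54.6  27.7] 0.13836649536548348
bRL [632.3 210.5  43.5] 0.3793297829283051
bRR [614.   55.5  42.9] 0.6552467212491698
bush [633.1 255.9  23.3] 0.7078594946684863
n [-0.1  0.   1. ] 4.265736871401858 res [-3.2 -3.3 -0.5 -0.2  3.8  3.5]
hubL above plate 35.16685991563666
hubR above plate 35.54017327818131
pegL above plate 66.99910956854418
pegR above plate 68.66024259191046
yaw -6.65203137938319
35.733475762436015 -159.33682830069336
35.02306030886622 -160.6032435872708
oiler top [392.  156.6  50. ]
cart [368.7 253.7  50. ]
```

{"method": "play_rows", "body": {
  "rows": [
    {"slide": [-0.211,0.283,-0.038],"delta_rot": [0,0,0],"fingers": -0.2},
    {"slide": [-0.211,0.283,-0.038],"delta_rot": [0,0,0],"fingers": -0.2},
    {"slide": [-0.211,0.283,-0.038],"delta_rot": [0,0,0],"fingers": -0.2},
    {"slide": [-0.211,0.283,-0.038],"delta_rot": [0,0,0],"fingers": -0.2},
    {"slide": [-0.211,0.283,-0.038],"delta_rot": [0,0,0],"fingers": -0.2},
    {"slide": [-0.211,0.283,-0.038],"delta_rot": [0,0,0],"fingers": -0.2},
    {"slide": [-0.194,0.29,0],"delta_rot": [0,0,0],"fingers": -0.2},
    {"slide": [-0.194,0.29,0],"delta_rot": [0,0,0],"fingers": -0.2}
  ]
}}

```text
time_s: 1.2
tcp_pos: [0.3317, -0.2489, 0.261]
eef_rot: [-180.0, 0.0, -163.8]
contact_force: [0.5, 0.5, 0.4]
gripper_width: 0.0352
gripper_force: 0.0
```

{"method": "play_rows", "body": {
  "rows": [
    {"slide": [-0.194,0.29,0],"delta_rot": [0,0,0],"fingers": -0.2},
    {"slide": [-0.194,0.29,0],"delta_rot": [0,0,0],"fingers": -0.2},
    {"slide": [-0.194,0.29,0],"delta_rot": [0,0,0],"fingers": -0.2},
    {"slide": [-0.194,0.29,0],"delta_rot": [0,0,0],"fingers": -0.2},
    {"slide": [-0.194,0.29,0],"delta_rot": [0,0,0],"fingers": -0.2},
    {"slide": [-0.153,0.255,0],"delta_rot": [0,0,0],"fingers": -0.2},
    {"slide": [-0.153,0.255,0],"delta_rot": [0,0,0],"fingers": -0.2},
    {"slide": [-0.153,0.255,0],"delta_rot": [0,0,0],"fingers": -0.2}
  ]
}}

```text
time_s: 2.2
tcp_pos: [0.4442, 0.13, 0.2609]
eef_rot: [180.0, 0.0, -163.7]
contact_force: [0.8, -0.5, -0.1]
gripper_width: 0.0351
gripper_force: 0.0
```

{"method": "play_rows", "body": {
  "rows": [
    {"slide": [-0.153,0.255,0],"delta_rot": [0,0,-1],"fingers": -0.2},
    {"slide": [-0.153,0.255,0],"delta_rot": [0,0,-1],"fingers": -0.2},
    {"slide": [0,0,0],"delta_rot": [0,0,-1],"fingers": -0.2},
    {"slide": [0,0,0],"delta_rot": [0,0,-1],"fingers": -0.2},
    {"slide": [0,0,0],"delta_rot": [0,0,-1],"fingers": -0.2},
    {"slide": [0,0,0],"delta_rot": [0,0,-1],"fingers": -0.2},
    {"slide": [0,0,0],"delta_rot": [0,0,-1],"fingers": -0.2},
    {"slide": [0,0,0],"delta_rot": [0,0,-1],"fingers": -0.2}
  ]
}}

```text
time_s: 3.2
tcp_pos: [0.4633, 0.2155, 0.2607]
eef_rot: [180.0, -0.0, -126.9]
contact_force: [-0.2, -0.0, -0.1]
gripper_width: 0.0352
gripper_force: 0.0
```

{"method": "play_rows", "body": {
  "rows": [
    {"slide": [0,0,0],"delta_rot": [0,0,-1],"fingers": -0.2},
    {"slide": [0,0,0],"delta_rot": [0,0,-1],"fingers": -0.2},
    {"slide": [0,0,0],"delta_rot": [0,0,-1],"fingers": -0.2},
    {"slide": [0,0,0],"delta_rot": [0,0,-1],"fingers": -0.2},
    {"slide": [0,0,0],"delta_rot": [0,0,-1],"fingers": -0.2},
    {"slide": [0,0,0],"delta_rot": [0,0,-1],"fingers": -0.2},
    {"slide": [0,0,0],"delta_rot": [0,0,-1],"fingers": -0.2},
    {"slide": [0,0,0],"delta_rot": [0,0,-1],"fingers": -0.2}
  ]
}}

```text
time_s: 4.2
tcp_pos: [0.4632, 0.2155, 0.2607]
eef_rot: [180.0, -0.0, -90.3]
contact_force: [0.9, -0.8, -0.2]
gripper_width: 0.0351
gripper_force: 0.0
```

{"method": "play_rows", "body": {
  "rows": [
    {"slide": [0,-0.033,0.28],"delta_rot": [0,0,0],"fingers": -0.2},
    {"slide": [0,0,0.28],"delta_rot": [0,0,0],"fingers": -0.2},
    {"slide": [0,0,0.28],"delta_rot": [0,0,0],"fingers": -0.2},
    {"slide": [0,0,0.22],"delta_rot": [0,0,0],"fingers": -0.2},
    {"slide": [0,0,0.21],"delta_rot": [0,0,0],"fingers": -0.2},
    {"slide": [0,0,0],"delta_rot": [0,0,0],"fingers": -1},
    {"slide": [0,0,0],"delta_rot": [0,0,0],"fingers": -1},
    {"slide": [0,0,0],"delta_rot": [0,0,0],"fingers": -1}
  ],
  "squeeze": 8
}}

```text
time_s: 5.2
tcp_pos: [0.469, 0.2162, 0.0717]
eef_rot: [-179.9, 0.1, -90.4]
contact_force: [-0.5, -0.9, 1.7]
gripper_width: 0.0124
gripper_force: 8.0
```

Run:
```python
from h import *
c=cams();cv2.imwrite("pics/s1.png",cv2.resize(c["side"]["image"][150:300,185:345],None,fx=4,fy=4,interpolation=cv2.INTER_CUBIC))
```

```text
(no output)
```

View pics/s1.png

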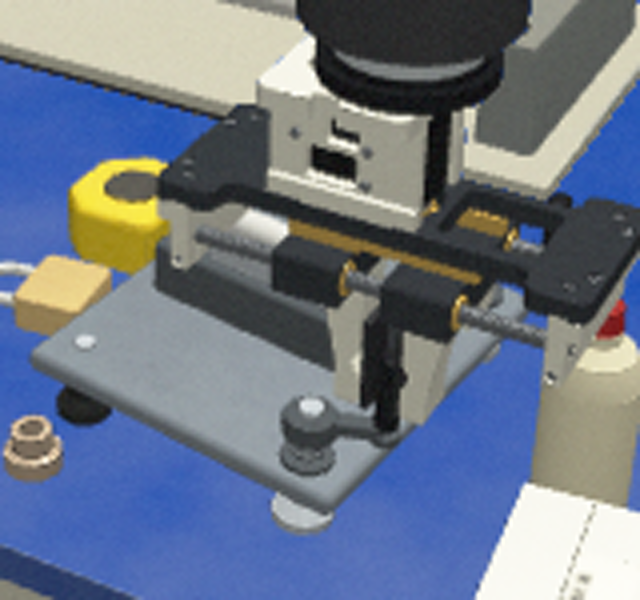

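The peg is held at (0.469, 0.216). I'll turn it clockwise in 22.5° chords, half a turn per call.

{"method": "play_rows", "body": {
  "rows": [
    {"slide": [-0.087,0.016,0],"delta_rot": [0,0,0],"fingers": -1},
    {"slide": [-0.086,-0.019,0],"delta_rot": [0,0,0],"fingers": -1},
    {"slide": [-0.073,-0.05,0],"delta_rot": [0,0,0],"fingers": -1},
    {"slide": [-0.048,-0.074,0],"delta_rot": [0,0,0],"fingers": -1}
  ]
}}

```text
time_s: 5.8
tcp_pos: [0.4865, 0.2618, 0.0705]
eef_rot: [179.9, 0.1, -90.4]
contact_force: [-7.4, 5.0, 4.0]
gripper_width: 0.012
gripper_force: 8.0
```

{"method": "play_rows", "body": {
  "rows": [
    {"slide": [-0.016,-0.087,0],"delta_rot": [0,0,0],"fingers": -1},
    {"slide": [0.019,-0.086,0],"delta_rot": [0,0,0],"fingers": -1},
    {"slide": [0.05,-0.073,0],"delta_rot": [0,0,0],"fingers": -1},
    {"slide": [0.074,-0.048,0],"delta_rot": [0,0,0],"fingers": -1}
  ]
}}

```text
time_s: 6.3
tcp_pos: [0.5329, 0.2412, 0.0707]
eef_rot: [-179.9, 0.1, -90.3]
contact_force: [-0.4, 3.4, 3.4]
gripper_width: 0.0115
gripper_force: 8.0
```

{"method": "play_rows", "body": {
  "rows": [
    {"slide": [0.087,-0.016,0],"delta_rot": [0,0,0],"fingers": -1},
    {"slide": [0.086,0.019,0],"delta_rot": [0,0,0],"fingers": -1},
    {"slide": [0.073,0.05,0],"delta_rot": [0,0,0],"fingers": -1},
    {"slide": [0.048,0.074,0],"delta_rot": [0,0,0],"fingers": -1}
  ]
}}

```text
time_s: 6.8
tcp_pos: [0.5149, 0.1948, 0.0712]
eef_rot: [-179.7, 0.0, -90.4]
contact_force: [12.7, -8.2, 3.4]
gripper_width: 0.0124
gripper_force: 8.1
```

{"method": "play_rows", "body": {
  "rows": [
    {"slide": [0.016,0.087,0],"delta_rot": [0,0,0],"fingers": -1},
    {"slide": [-0.019,0.086,0],"delta_rot": [0,0,0],"fingers": -1},
    {"slide": [-0.05,0.073,0],"delta_rot": [0,0,0],"fingers": -1},
    {"slide": [-0.074,0.048,0],"delta_rot": [0,0,0],"fingers": -1}
  ]
}}

```text
time_s: 7.3
tcp_pos: [0.4649, 0.2104, 0.0693]
eef_rot: [179.7, -0.4, -90.5]
contact_force: [-6.6, -7.9, 7.6]
gripper_width: 0.0115
gripper_force: 8.0
```

{"method": "play_rows", "body": {
  "rows": [
    {"slide": [0,0,0],"delta_rot": [0,0,0],"fingers": -0.2},
    {"slide": [0,0,0],"delta_rot": [0,0,0],"fingers": -0.2},
    {"slide": [0,0,-0.3],"delta_rot": [0,0,0],"fingers": -0.2},
    {"slide": [0,0,-0.3],"delta_rot": [0,0,0],"fingers": -0.2},
    {"slide": [0.3,0,-0.3],"delta_rot": [0,0,0],"fingers": -0.2},
    {"slide": [0.35,0,-0.3],"delta_rot": [0,0,0],"fingers": -0.2},
    {"slide": [0.35,0.1,0],"delta_rot": [0,0,0],"fingers": -0.2}
  ]
}}

```text
time_s: 8.18
tcp_pos: [0.4542, 0.0706, 0.2483]
eef_rot: [-179.7, 0.1, -90.4]
contact_force: [-0.2, 0.0, -1.9]
gripper_width: 0.0349
gripper_force: 0.0
```

Run:
```python
from h import *
s=r.get_state();w=r.capture("wrist");print(s["tcp_pos"],s["contact_force"],w["fx"],w["fy"],w["cx"],w["cy"],w["distortion"],np.round(w["T_tool_cam"],4).tolist())
c=cams();a=cv2.resize(c["side"]["image"][185:295,185:345],(640,440),interpolation=cv2.INTER_CUBIC)
cv2.imwrite("pics/s2.png",a);cv2.imwrite("pics/w2.png",w["image"])
```

```text
[0.45420932 0.07064071 0.24829341] [-0.17778655  0.03159229 -1.88933744] 283.6865553461565 283.6865553461565 260.2336605675852 189.67712047728259 [0.01294532 0.         0.         0.         0.        ] [[-0.0008, -0.9567, -0.2912, 0.0797], [1.0, -0.0008, -0.0004, -0.0007], [0.0001, -0.2912, 0.9567, -0.1596], [0.0, 0.0, 0.0, 1.0]]
```

View pics/w2.png

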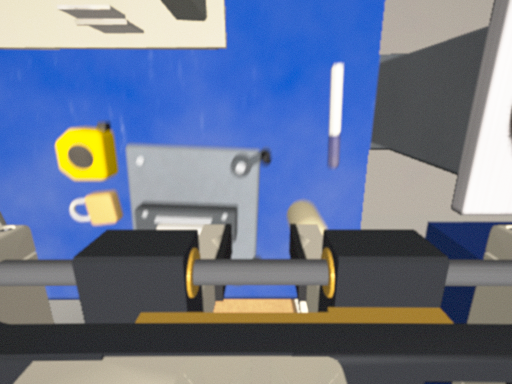

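The wrist view shows the right hub's white cap at about (240,163) and the top of the right peg at (266,155). I'll cast rays onto the planes at those heights.

```bash
cat >> h.py <<'E'
from scipy.spatial.transform import Rotation as Ro
def wcam():
    s=r.get_state();w=dict(r.capture("wrist"));T=np.eye(4);T[:3,:3]=Ro.from_euler("xyz",s["eef_rot"],degrees=True).as_matrix();T[:3,3]=s["tcp_pos"]
    M=np.linalg.inv(T@np.array(w["T_tool_cam"]));w["R"]=M[:3,:3];w["t"]=M[:3,3];return w
E
python3 - <<'E'
from h import *
w=wcam()
for n,px,z in(("hub",(240,163),.066),("peg",(266.5,155),.097),("rear right bolt",(140,160),.043)):print(n,plane(w,px,z)*1e3)
E
```

```text
hub [477.18310557  58.86562751  66.        ]
peg [445.52465261  43.93318815  97.        ]
rear right bolt [607.89565637  58.32324438  43.        ]
```

Run:
```python
from h import *
c=cams();print(r.get_state()["tcp_pos"])
a=cv2.resize(c["side"]["image"][185:295,185:335],(600,440),interpolation=cv2.INTER_CUBIC);b=cv2.resize(c["top"]["image"][155:255,190:290],(400,400),interpolation=cv2.INTER_CUBIC)
a=cv2.resize(c["side"]["image"][195:290,190:330],(490,332),interpolation=cv2.INTER_CUBIC)
b=cv2.resize(c["top"]["image"][160:255,195:283],(308,332),interpolation=cv2.INTER_CUBIC)
cv2.imwrite("pics/m2.png",np.hstack([a,b]))
```

```text
[0.45258665 0.07157636 0.2450145 ]
```

View pics/m2.png

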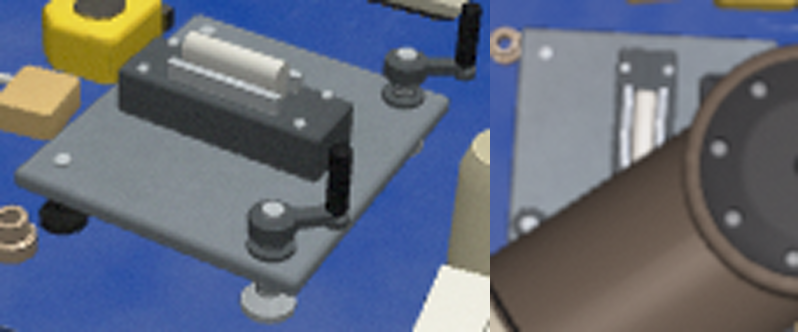

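The stand has crept a little toward the robot. I'll measure it properly from the side and wrist views together.

Run:
```python
from h import *
np.set_printoptions(precision=1,suppress=True)
cs=cams();w=wcam()
S=lambda p:(np.array(p)+.5)/3.5-.5+[190,195]
Tp=lambda p:(np.array(p)+.5-[490,0])/3.5-.5+[195,160]
for n,a,b in(("hubL",(272,210),(527,222)),("bRL",(62,158),(545,52))):
    p,e=tri(cs,S(a),Tp(b));print(n,p*1e3,e*1e3)
c2={"side":cs["side"],"top":w}
for n,a,b in(("hubR",(406,54),(240,163)),("pegR",(470,7),(266.5,155))):
    p,e=tri(c2,S(a),b);print(n,p*1e3,e*1e3)
print("side-only hubR@65,pegR@97,pegL@97",plane(cs["side"],S((406,54)),.065)*1e3,plane(cs["side"],S((470,7)),.097)*1e3,plane(cs["side"],S((341,148)),.097)*1e3)
# refine in wrist: white cap and dark peg near expected
im=w["image"][140:180,225:285];g=cv2.cvtColor(im,cv2.COLOR_BGR2GRAY)
for nm,m in(("white",g>165),("dark",g<45)):
    n,l,st,ce=cv2.connectedComponentsWithStats(m.astype(np.uint8))
    for i in range(1,n):
        if st[i,4]>8:print(nm,st[i],ce[i]+[225,140])
```

```text
hubL [489.6 233.1  64.4] 1.8222073727100496
bRL [620.9 223.5  43.7] 1.0478125425181242
hubR [481.1  62.9  62.4] 6.542519301790141
pegR [449.8  47.6  95.8] 7.646806580255137
side-only hubR@65,pegR@97,pegL@97 [483.1  67.   65. ] [453.   50.4  97. ] [462.8 209.4  97. ]
white [  0  12  29  28 178] [233.5 159.9]
white [ 7 25 10 11 83] [236.5 170. ]
white [17 27 13 13 96] [249.8 174.1]
dark [33 13  8  7 31] [261.  155.7]
```

```bash
cat >> h.py <<'E'
def blobs(img,x0,y0,x1,y1,kind):
    "bright (white caps) or dark (pegs) blob centroids by local contrast in a window"
    g=cv2.cvtColor(img,cv2.COLOR_BGR2GRAY)[y0:y1,x0:x1];sat=cv2.cvtColor(img,cv2.COLOR_BGR2HSV)[y0:y1,x0:x1,1]
    m=((g>150)&(sat<60)) if kind=="w" else (g<45)
    n,l,st,ce=cv2.connectedComponentsWithStats(m.astype(np.uint8),connectivity=4)
    out=[]
    for i in range(1,n):
        if 3<=st[i,4]<250:
            ys,xs=np.nonzero(l==i);wt=g[ys,xs].astype(float) if kind=="w" else 255.-g[ys,xs]
            out.append((round(np.average(xs,weights=wt)+x0,1),round(np.average(ys,weights=wt)+y0,1),int(st[i,4]),int(st[i,1]+y0)))
    return out
E
python3 - <<'E'
from h import *
cs=cams();w=wcam();s0=cv2.imread("pics/side0.png");t0=cv2.imread("pics/top0.png")
print("side0 w",blobs(s0,190,190,330,285,"w"),"\nside1 w",blobs(cs["side"]["image"],190,190,330,285,"w"))
print("side0 d",blobs(s0,270,190,335,265,"d"),"\nside1 d",blobs(cs["side"]["image"],270,190,335,265,"d"))
print("top0 w",blobs(t0,195,160,283,245,"w"),"\ntop1 w",blobs(cs["top"]["image"],195,160,250,245,"w"))
print("top0 d",blobs(t0,195,215,283,245,"d"))
print("wr",blobs(w["image"],120,145,285,220,"w"),blobs(w["image"],240,145,285,180,"d"),r.get_state()["tcp_pos"])
E
```

```text
side0 w [(np.float64(313.9), np.float64(192.0), 122, 190), (np.float64(251.5), np.float64(200.3), 9, 199), (np.float64(255.9), np.float64(208.2), 153, 201), (np.float64(240.0), np.float64(203.5), 6, 203), (np.float64(252.7), np.float64(215.2), 57, 209), (np.float64(230.5), np.float64(210.5), 4, 210), (np.float64(306.0), np.float64(211.0), 13, 210), (np.float64(272.8), np.float64(215.0), 5, 214), (np.float64(191.4), np.float64(216.7), 8, 216), (np.float64(281.2), np.float64(221.4), 5, 221), (np.float64(272.8), np.float64(229.6), 5, 229), (np.float64(327.1), np.float64(236.6), 38, 232), (np.float64(206.0), np.float64(234.8), 13, 234), (np.float64(262.6), np.float64(251.2), 18, 250), (np.float64(196.6), np.float64(256.7), 3, 256), (np.float64(195.3), np.float64(264.6), 5, 264), (np.float64(320.6), np.float64(278.5), 219, 271), (np.float64(258.6), np.float64(277.9), 57, 274)] 
side1 w [(np.float64(313.9), np.float64(192.0), 122, 190), (np.float64(256.5), np.float64(209.3), 176, 202), (np.float64(239.8), np.float64(206.4), 5, 206), (np.float64(306.2), np.float64(210.1), 12, 209), (np.floa
[... 2382 characters left out ...]
64(170.9), 11, 169), (np.float64(210.3), np.float64(174.8), 20, 173), (np.float64(233.2), np.float64(178.8), 6, 178), (np.float64(246.0), np.float64(179.5), 6, 179), (np.float64(238.1), np.float64(194.1), 215, 184), (np.float64(204.4), np.float64(191.1), 7, 189), (np.float64(212.8), np.float64(193.4), 5, 193), (np.float64(205.5), np.float64(223.0), 10, 222)]
top0 d [(np.float64(209.3), np.float64(230.3), 3, 230), (np.float64(272.8), np.float64(239.0), 4, 238)]
wr [(np.float64(236.0), np.float64(170.2), 93, 165), (np.float64(139.5), np.float64(216.8), 30, 214), (np.float64(219.6), np.float64(218.2), 16, 217)] [(np.float64(260.7), np.float64(155.9), 29, 154)] [0.45241215 0.07199746 0.24480991]
```

Run:
```python
from h import *
np.set_printoptions(precision=1,suppress=True)
cs=cams();w=wcam();c2={"side":cs["side"],"top":w}
for n,c,a,b in(("hubL0",cs,(262.6,251.2),(207.2,218.8)),("hubL",cs,(267.9,254.2),(205.5,223)),("hubR0",cs,(306,211),(269,226.5)),("hubR",c2,(306.2,210.1),(236,170.2)),("bRL0",cs,(206,234.8),(215.5,170.3)),("bRL",cs,(207.6,239.3),(210.3,174.8)),("bF0",cs,(281.2,221.4),(245,216)),("blkFL0",cs,(272.8,229.6),(232.5,214.5)),("blkRL0",cs,(230.5,210.5),(237.5,176.5)),("blkRL",cs,(231,213.8),(233.2,178.8)),("blkRR0",cs,(240,203.5),(250,178)),("blkRR",cs,(239.8,206.4),(246,179.5)),("pegRtop",c2,(323.8,197.5),(261,156))):
    p,e=tri(c,a,b);print(n,p*1e3,e*1e3)
print(plane(cs["side"],(306.2,210.1),.065)*1e3,plane(w,(236,170.2),.065)*1e3,plane(w,(261,156),.097)*1e3)
```

```text
hubL0 [501.  228.3  64.4] 1.0749914733573502
hubL [489.4 232.2  64.9] 2.5544490171029226
hubR0 [481.7  69.7  64.8] 0.9771516618448404
hubR [481.8  69.6  67. ] 1.553742438950091
bRL0 [632.4 210.1  42.8] 1.0328591657061876
bRL [619.9 223.6  45.2] 0.6391096469112806
bF0 [508.5 131.4  67.7] 0.37261766316053313
blkFL0 [511.9 163.3  67.1] 1.2820089072930592
blkRL0 [610.6 151.2  72.2] 0.33971289808062866
blkRL [603.9 162.   72.9] 1.4244499487974693
blkRR0 [606.8 118.9  71.9] 0.37941534929903525
blkRR [602.3 129.   72.1] 1.4362878844445397
pegRtop [452.9  48.1  93.6] 1.7261048862939388
[482.   66.6  65. ] [482.7  70.3  65. ] [452.   47.2  97. ]
```

{"method": "play_rows", "body": {
  "rows": [
    {"slide": [0.15,0,0.2],"delta_rot": [0,0,0],"fingers": -0.2},
    {"slide": [0,0,0.1],"delta_rot": [0,0,0],"fingers": -0.2},
    {"slide": [0,0,0],"delta_rot": [0,0,0],"fingers": -0.2}
  ]
}}

```text
time_s: 9.3
tcp_pos: [0.4517, 0.0488, 0.1994]
eef_rot: [179.9, -0.1, -90.4]
contact_force: [0.2, 0.7, 1.1]
gripper_width: 0.0347
gripper_force: 0.0
```

Run:
```python
from h import *
np.set_printoptions(precision=1,suppress=True)
w=wcam();print(r.get_state()["tcp_pos"]*1e3)
b=blobs(w["image"],150,120,300,230,"w");d=blobs(w["image"],150,120,300,230,"d")
for k in b:print("w",k[2],np.array(k[:2]),plane(w,k[:2],.066)*1e3)
for k in d:print("d",k[2],np.array(k[:2]),plane(w,k[:2],.097)*1e3)
```

```text
[452.4  49.2 200.3]
w 113 [232.3 201.4] [483.   71.3  66. ]
w 12 [298.5 226.5] [409.7 101.8  66. ]
d 78 [260.1 187.6] [452.4  46.7  97. ]
d 3 [257.3 198.3] [455.2  57.5  97. ]
d 6 [261.2 199.8] [451.5  59.1  97. ]
d 16 [227.6 227.4] [485.4  88.1  97. ]
d 19 [292.6 227.3] [420.1  88.6  97. ]
```

{"method": "play_rows", "body": {
  "rows": [
    {"slide": [-0.027,0,0.25],"delta_rot": [0,0,0],"fingers": -0.2},
    {"slide": [0,0,0.25],"delta_rot": [0,0,0],"fingers": -0.2},
    {"slide": [0,0,0.25],"delta_rot": [0,0,0],"fingers": -0.2},
    {"slide": [0,0,0.117],"delta_rot": [0,0,0],"fingers": -0.2},
    {"slide": [0,0,0],"delta_rot": [0,0,0],"fingers": -1},
    {"slide": [0,0,0],"delta_rot": [0,0,0],"fingers": -1},
    {"slide": [0,0,0],"delta_rot": [0,0,0],"fingers": -1}
  ],
  "squeeze": 3
}}

```text
time_s: 10.22
tcp_pos: [0.4519, 0.053, 0.071]
eef_rot: [180.0, 0.0, -90.4]
contact_force: [-6.7, -1.7, 4.1]
gripper_width: 0.0124
gripper_force: 3.0
```

{"method": "play_rows", "body": {
  "rows": [
    {"slide": [-0.086,0.024,0],"delta_rot": [0,0,0],"fingers": -1},
    {"slide": [-0.089,-0.011,0],"delta_rot": [0,0,0],"fingers": -1},
    {"slide": [-0.078,-0.044,0],"delta_rot": [0,0,0],"fingers": -1},
    {"slide": [-0.056,-0.07,0],"delta_rot": [0,0,0],"fingers": -1}
  ]
}}

```text
time_s: 10.72
tcp_pos: [0.467, 0.1002, 0.0705]
eef_rot: [180.0, 0.0, -90.4]
contact_force: [-5.4, 3.1, 3.3]
gripper_width: 0.0307
gripper_force: 3.0
```

{"method": "play_rows", "body": {
  "rows": [
    {"slide": [-0.024,-0.086,0],"delta_rot": [0,0,0],"fingers": -1},
    {"slide": [0.011,-0.089,0],"delta_rot": [0,0,0],"fingers": -1},
    {"slide": [0.044,-0.078,0],"delta_rot": [0,0,0],"fingers": -1},
    {"slide": [0.07,-0.056,0],"delta_rot": [0,0,0],"fingers": -1}
  ]
}}

```text
time_s: 11.22
tcp_pos: [0.5146, 0.0847, 0.0704]
eef_rot: [-180.0, 0.0, -90.4]
contact_force: [0.1, -0.3, 0.9]
gripper_width: 0.0756
gripper_force: 0.0
```

Run:
```python
from h import *
c=cams();w=wcam();print(r.get_state())
a=cv2.resize(c["side"]["image"][165:290,190:345],(496,400),interpolation=cv2.INTER_CUBIC)
b=cv2.resize(w["image"][150:384,120:400],(300,251))
b=cv2.copyMakeBorder(b,0,149,0,0,cv2.BORDER_CONSTANT)
cv2.imwrite("pics/m3.png",np.hstack([a,b]))
```

```text
{'time_s': 11.375, 'joints': array([ 3.08486939e+01,  1.53446352e+01, -3.01223278e+01,  1.77326394e-02,
       -4.44564245e+01, -3.12993997e+01]), 'qd': array([ 0.53760983, -0.37341944, -0.7881888 , -0.15175121, -0.09531496,
       -0.29547802]), 'joint_torque': array([-2.69778818e-01, -4.33082843e+01,  2.21029991e+01,  5.27343705e+00,
       -1.24880901e-02,  1.43642044e-01]), 'tcp_pos': array([0.51467141, 0.08389686, 0.07047939]), 'eef_rot': array([-1.79928078e+02,  2.91739375e-02, -9.04380385e+01]), 'contact_force': array([-0.49607807,  0.29059568,  0.28864549]), 'moment': array([0.02756293, 0.1251991 , 0.02843064]), 'gripper_force': 0.0, 'gripper_width': 0.0593556261195825}
```

View pics/m3.png

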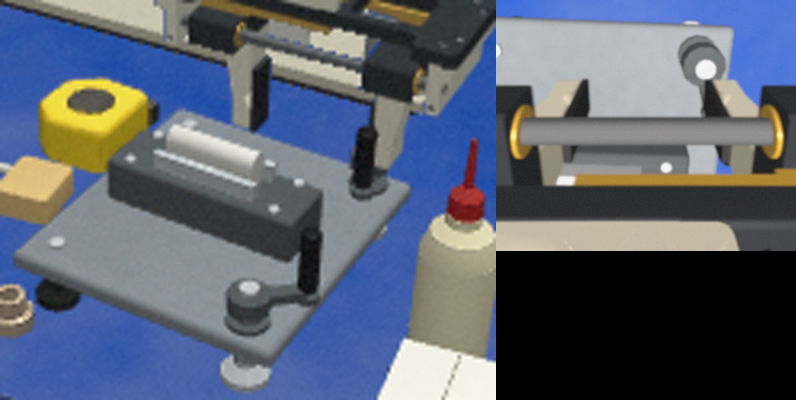

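The right peg slipped out because a 3 N grip yields along x. In the side view its top is at about (304,205), on the stand's +y side of the hub. I'll locate it and regrip harder.

Run:
```python
from h import *
np.set_printoptions(precision=1,suppress=True)
cs=cams();w=wcam();S=cs["side"]
bw=blobs(S["image"],190,190,330,290,"w");bd=blobs(S["image"],270,190,335,265,"d")
print([tuple(map(float,b)) for b in bw]);print([tuple(map(float,b)) for b in bd])
print("pegR top",plane(S,(304.4,206),.097)*1e3,"hubR wrist",plane(w,(316,214),.066)*1e3)
```

```text
[(297.0, 190.0, 3.0, 190.0), (319.2, 194.3, 27.0, 192.0), (270.6, 196.2, 9.0, 194.0), (256.1, 209.5, 184.0, 202.0), (239.2, 206.4, 5.0, 206.0), (253.7, 216.9, 63.0, 211.0), (230.5, 213.7, 6.0, 213.0), (274.0, 215.5, 6.0, 215.0), (191.4, 216.7, 8.0, 216.0), (283.0, 221.3, 7.0, 220.0), (275.1, 229.5, 6.0, 229.0), (327.1, 237.4, 50.0, 232.0), (207.4, 239.9, 15.0, 239.0), (267.5, 254.3, 20.0, 253.0), (196.6, 256.7, 3.0, 256.0), (199.0, 260.0, 3.0, 259.0), (194.9, 264.7, 6.0, 264.0), (265.7, 281.3, 82.0, 276.0)]
[(274.5, 196.8, 75.0, 190.0), (308.0, 191.4, 49.0, 190.0), (283.0, 191.0, 3.0, 191.0), (287.0, 192.0, 3.0, 192.0), (290.5, 193.0, 4.0, 193.0), (294.0, 194.0, 3.0, 194.0), (297.5, 195.0, 4.0, 195.0), (303.3, 212.5, 125.0, 196.0), (316.5, 200.0, 4.0, 200.0), (286.4, 245.5, 121.0, 235.0)]
pegR top [474.1 101.5  97. ] hubR wrist [480.2  70.3  66. ]
```

{"method": "play_rows", "body": {
  "rows": [
    {"slide": [0,0,-0.25],"delta_rot": [0,0,0],"fingers": -0.2},
    {"slide": [-0.127,0.271,0],"delta_rot": [0,0,0],"fingers": -0.2},
    {"slide": [0,0,0],"delta_rot": [0,0,0],"fingers": -0.2},
    {"slide": [0,0,0.25],"delta_rot": [0,0,0],"fingers": -0.2},
    {"slide": [0,0,0],"delta_rot": [0,0,0],"fingers": -1},
    {"slide": [0,0,0],"delta_rot": [0,0,0],"fingers": -1},
    {"slide": [0,0,0],"delta_rot": [0,0,0],"fingers": -1}
  ],
  "squeeze": 10
}}

```text
time_s: 12.4
tcp_pos: [0.4742, 0.1034, 0.0711]
eef_rot: [-179.9, 0.0, -90.4]
contact_force: [-0.9, 0.7, 1.3]
gripper_width: 0.0114
gripper_force: 10.0
```

{"method": "play_rows", "body": {
  "rows": [
    {"slide": [-0.001,-0.088,0],"delta_rot": [0,0,0],"fingers": -1},
    {"slide": [0.033,-0.082,0],"delta_rot": [0,0,0],"fingers": -1},
    {"slide": [0.062,-0.063,0],"delta_rot": [0,0,0],"fingers": -1},
    {"slide": [0.081,-0.035,0],"delta_rot": [0,0,0],"fingers": -1}
  ]
}}

```text
time_s: 12.9
tcp_pos: [0.5141, 0.0768, 0.0703]
eef_rot: [-179.9, 0.1, -90.4]
contact_force: [-2.2, 3.7, -4.3]
gripper_width: 0.012
gripper_force: 10.0
```

{"method": "play_rows", "body": {
  "rows": [
    {"slide": [0.088,-0.001,0],"delta_rot": [0,0,0],"fingers": -1},
    {"slide": [0.082,0.033,0],"delta_rot": [0,0,0],"fingers": -1},
    {"slide": [0.063,0.062,0],"delta_rot": [0,0,0],"fingers": -1},
    {"slide": [0.035,0.081,0],"delta_rot": [0,0,0],"fingers": -1}
  ]
}}

```text
time_s: 13.4
tcp_pos: [0.4872, 0.0354, 0.0699]
eef_rot: [-179.9, -0.0, -90.5]
contact_force: [4.6, -3.3, -8.9]
gripper_width: 0.0101
gripper_force: 9.7
```

{"method": "play_rows", "body": {
  "rows": [
    {"slide": [0.001,0.088,0],"delta_rot": [0,0,0],"fingers": -1},
    {"slide": [-0.033,0.082,0],"delta_rot": [0,0,0],"fingers": -1},
    {"slide": [-0.062,0.063,0],"delta_rot": [0,0,0],"fingers": -1},
    {"slide": [-0.081,0.035,0],"delta_rot": [0,0,0],"fingers": -1}
  ]
}}

```text
time_s: 13.9
tcp_pos: [0.4452, 0.0607, 0.0701]
eef_rot: [179.9, -0.2, -90.4]
contact_force: [3.0, -10.0, -1.1]
gripper_width: 0.0089
gripper_force: 11.3
```

{"method": "play_rows", "body": {
  "rows": [
    {"slide": [0,0,0],"delta_rot": [0,0,0],"fingers": -0.2},
    {"slide": [0,0,0],"delta_rot": [0,0,0],"fingers": -0.2},
    {"slide": [0,0,-0.3],"delta_rot": [0,0,0],"fingers": -0.2},
    {"slide": [0,0,-0.4],"delta_rot": [0,0,0],"fingers": -0.2},
    {"slide": [0.2,0.2,-0.4],"delta_rot": [0,0,0],"fingers": -0.2},
    {"slide": [0.4,0.2,-0.2],"delta_rot": [0,0,0],"fingers": -0.2},
    {"slide": [0.4,0.0,0],"delta_rot": [0,0,0],"fingers": -0.2},
    {"slide": [0.4,0,0],"delta_rot": [0,0,0],"fingers": -0.2}
  ]
}}

```text
time_s: 14.9
tcp_pos: [0.3944, -0.1347, 0.2531]
eef_rot: [-179.8, 0.0, -90.3]
contact_force: [2.1, -0.0, -0.6]
gripper_width: 0.0351
gripper_force: 0.0
```

Run:
```python
from h import *
c=cams();c=cams();print(r.get_state()["tcp_pos"])
for n in c:
    W=(190,190,335,290) if n=="side" else (195,160,290,250)
    for k in "wd":print(n,k,[tuple(map(float,b)) for b in blobs(c[n]["image"],*W,k)])
a=cv2.resize(c["side"]["image"][190:290,190:330],(490,350),interpolation=cv2.INTER_CUBIC)
b=cv2.resize(c["top"]["image"][155:255,195:283],(308,350),interpolation=cv2.INTER_CUBIC)
cv2.imwrite("pics/m4.png",np.hstack([a,b]))
```

```text
[ 0.39413747 -0.1346055   0.25174816]
side w [(313.9, 192.0, 122.0, 190.0), (273.5, 213.7, 147.0, 206.0), (282.5, 207.2, 10.0, 206.0), (251.2, 212.6, 5.0, 212.0), (269.2, 220.5, 58.0, 212.0), (191.4, 216.7, 8.0, 216.0), (289.2, 223.1, 8.0, 222.0), (327.5, 226.8, 10.0, 226.0), (297.0, 231.5, 6.0, 231.0), (222.0, 232.6, 11.0, 232.0), (329.4, 237.8, 68.0, 232.0), (284.0, 237.5, 6.0, 237.0), (196.6, 256.7, 3.0, 256.0), (263.2, 258.8, 18.0, 257.0), (194.9, 264.7, 6.0, 264.0), (261.7, 286.0, 78.0, 281.0)]
side d [(279.5, 190.0, 4.0, 190.0), (283.0, 191.0, 3.0, 191.0), (287.0, 192.0, 3.0, 192.0), (290.5, 193.0, 4.0, 193.0), (294.0, 194.0, 3.0, 194.0), (297.5, 195.0, 4.0, 195.0), (301.5, 196.0, 4.0, 196.0), (307.0, 197.5, 8.0, 197.0), (237.9, 200.4, 13.0, 198.0), (314.5, 199.4, 9.0, 199.0), (322.9, 211.2, 112.0, 202.0), (249.3, 219.3, 3.0, 219.0), (330.9, 228.7, 9.0, 227.0), (322.4, 232.6, 5.0, 231.0), (267.8, 235.4, 5.0, 234.0), (276.7, 238.3, 3.0, 238.0), (277.9, 244.2, 8.0, 242.0), (282.8, 254.1, 146.0, 242.0), (219.6, 250.1, 55.0, 245.0), (290.3, 251.7, 3.0, 251.0)]
top w [(196.3, 169.3, 3.0, 169.0), (202.1, 171.3, 16.0, 169.0), (198.5, 174.0, 4.0, 174.0), (223.2, 179.1, 19.0, 177.0), (242.0, 191.7, 4.0, 191.0), (253.5, 196.5, 4.0, 196.0), (276.8, 204.1, 20.0, 202.0), (199.8, 223.2, 17.0, 221.0), (225.2, 226.8, 6.0, 226.0), (236.8, 232.2, 6.0, 231.0)]
top d [(204.4, 236.4, 5.0, 235.0)]
```

View pics/m4.png

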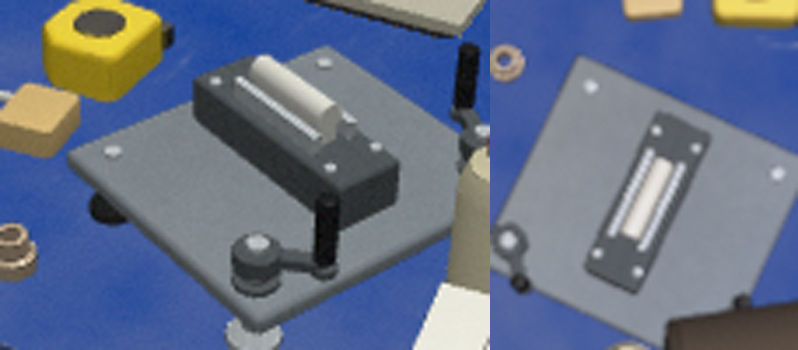

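The top crop shows the stand yawed to about -25°: the bolts are at (590,87) and (777,174) and the left hub at (508,241). The peg must have slipped to the edge of the pads and dragged it. I'll fit the pose before and after.

```bash
cat >> h.py <<'E'
def fit(ptsW,ptsS):
    A=np.array(ptsS,float);B=np.array(ptsW,float)[:,:2];a=A-A.mean(0);b=B-B.mean(0)
    th=np.arctan2((a[:,0]*b[:,1]-a[:,1]*b[:,0]).sum(),(a*b).sum());R=np.array([[np.cos(th),-np.sin(th)],[np.sin(th),np.cos(th)]])
    t=B.mean(0)-R@A.mean(0);return R,t,np.degrees(th),np.abs((A@R.T+t)-B).max()
def T(R,t,p):return R@np.array(p)+t
E
python3 - <<'E'
from h import *
np.set_printoptions(precision=1,suppress=True)
cs=cams();tp=cs["top"]
S={"hL":(-64,80),"hR":(-64,-80),"bL":(68,78),"bR":(68,-78)}
P0=[tri(cs,(262.6,251.2),(207.2,218.8))[0],tri(cs,(306,211),(269,226.5))[0],tri(cs,(206,234.8),(215.5,170.3))[0],tri(cs,(251.5,200.3),(274,177.5))[0]]
P1=[tri(cs,(263.2,258.8),(199.8,223.2))[0],tri(cs,(222,232.6),(223.2,179.1))[0],tri(cs,(282.5,207.2),(276.8,204.1))[0]]
for P in(P0,P1):print(np.array(P)*1e3)
R0,t0,a0,e0=fit(np.array(P0)*1e3,list(S.values()));R1,t1,a1,e1=fit(np.array(P1)*1e3,[S["hL"],S["bL"],S["bR"]])
print(t0,a0,e0,"\n",t1,a1,e1,"moved",np.linalg.norm(t1-t0));print("hubR now",T(R1,t1,S["hR"]))
p=tri(cs,(282.8,243.5),(204.4,236.4));print("pegL",p[0]*1e3,p[1]*1e3,"pegR@97 side",plane(cs["side"],(323.5,203.5),.097)*1e3,"top (742,302)",plane(tp,(195+252/3.5,155+302/3.5),.097)*1e3)
for n,im in(("0",cv2.imread("pics/side0.png")),("1",cs["side"]["image"])):
    m=cv2.inRange(cv2.cvtColor(im,cv2.COLOR_BGR2HSV),(170,120,60),(180,255,255))|cv2.inRange(cv2.cvtColor(im,cv2.COLOR_BGR2HSV),(0,150,60),(6,255,255))
    ys,xs=np.nonzero(m[195:250,320:350]);print("oiler red",xs.mean()+320,ys.mean()+195,len(xs))
E
```

```text
[[501.  228.3  64.4]
 [481.7  69.7  64.8]
 [632.4 210.1  42.8]
 [613.6  55.2  42.7]]
[[489.9 247.2  64.8]
 [608.7 189.4  43.2]
 [542.6  48.2  42.9]]
[555.2 141.1] -6.9797437767311346 0.4270582240039289 
 [514.  147.6] -25.05138823058082 0.03957713444521005 moved 41.672897957743125
hubR now [422.2 102.2]
pegL [457.  232.9  99.7] 6.593293536761301 pegR@97 side [444.8  75.1  97. ] top (742,302) [442.4  76.2  97. ]
oiler red 335.57037037037037 225.8148148148148 135
oiler red 335.5777777777778 225.69629629629628 135
```

The stand is 41 mm off and the oiler hasn't been touched. I'll grip the right peg and pull it along (68, -22) mm. That line should both translate the stand back and yaw it +18°.

{"method": "play_rows", "body": {
  "rows": [
    {"slide": [-0.35,-0.083,0],"delta_rot": [0,0,0],"fingers": -0.2},
    {"slide": [-0.35,-0.083,0],"delta_rot": [0,0,0],"fingers": -0.2},
    {"slide": [-0.35,-0.083,0],"delta_rot": [0,0,0],"fingers": -0.2},
    {"slide": [-0.35,-0.083,0.2],"delta_rot": [0,0,0],"fingers": -0.2},
    {"slide": [0,0,0.3],"delta_rot": [0,0,0],"fingers": -0.2},
    {"slide": [0,0,0.3],"delta_rot": [0,0,0],"fingers": -0.2}
  ]
}}

```text
time_s: 15.95
tcp_pos: [0.4455, 0.0794, 0.1306]
eef_rot: [-180.0, 0.0, -90.1]
contact_force: [0.0, -0.1, -0.6]
gripper_width: 0.0351
gripper_force: 0.0
```

Run:
```python
from h import *
np.set_printoptions(precision=1,suppress=True)
w=wcam();s=r.get_state();print(s["tcp_pos"]*1e3)
for k in blobs(w["image"],130,120,380,260,"d"):print("d",k[2],np.array(k[:2]),plane(w,k[:2],.08)*1e3)
for k in blobs(w["image"],130,120,380,260,"w"):print("w",k[2],np.array(k[:2]),plane(w,k[:2],.066)*1e3)
```

```text
[442.   77.5 125.1]
d 148 [261.3 196.5] [445.4  69.3  80. ]
d 241 [225.5 245.1] [474.9 111.4  80. ]
d 236 [294.9 244.9] [417.8 111.3  80. ]
d 116 [190.8 245.3] [503.5 111.5  80. ]
d 112 [329.4 245.3] [389.5 111.7  80. ]
w 227 [352.8 168.1] [371.6  50.   66. ]
w 164 [285.6 223.8] [424.6  98.7  66. ]
```

{"method": "play_rows", "body": {
  "rows": [
    {"slide": [0.03,-0.02,0.2],"delta_rot": [0,0,0],"fingers": -0.2},
    {"slide": [0,0,0.147],"delta_rot": [0,0,0],"fingers": -0.2},
    {"slide": [0,0,0],"delta_rot": [0,0,0],"fingers": -1},
    {"slide": [0,0,0],"delta_rot": [0,0,0],"fingers": -1},
    {"slide": [0,0,0],"delta_rot": [0,0,0],"fingers": -1}
  ],
  "squeeze": 25
}}

```text
time_s: 16.62
tcp_pos: [0.4483, 0.0729, 0.0805]
eef_rot: [-180.0, 0.1, -90.4]
contact_force: [-6.9, 6.6, 2.4]
gripper_width: 0.0111
gripper_force: 25.1
```

{"method": "play_rows", "body": {
  "rows": [
    {"slide": [0.016,-0.053,0],"delta_rot": [0,0,0],"fingers": -1},
    {"slide": [0.016,-0.053,0],"delta_rot": [0,0,0],"fingers": -1},
    {"slide": [0.016,-0.053,0],"delta_rot": [0,0,0],"fingers": -1},
    {"slide": [0.016,-0.053,0],"delta_rot": [0,0,0],"fingers": -1},
    {"slide": [0.016,-0.053,0],"delta_rot": [0,0,0],"fingers": -1},
    {"slide": [0.016,-0.053,0],"delta_rot": [0,0,0],"fingers": -1},
    {"slide": [0.016,-0.053,0],"delta_rot": [0,0,0],"fingers": -1},
    {"slide": [0.016,-0.053,0],"delta_rot": [0,0,0],"fingers": -1}
  ]
}}

```text
time_s: 17.62
tcp_pos: [0.5045, 0.0503, 0.0796]
eef_rot: [179.2, -0.2, -90.5]
contact_force: [-29.3, 4.5, 23.4]
gripper_width: 0.0112
gripper_force: 25.1
```

Run:
```python
from h import *
c=cams()["side"]["image"]
for k in "wd":print(k,[tuple(map(float,b)) for b in blobs(c,190,190,335,290,k)])
w=wcam();print(r.get_state()["tcp_pos"]*1e3)
for k in blobs(w["image"],130,120,380,260,"w"):print("w",k[2],k[:2],plane(w,k[:2],.066)*1e3)
```

```text
w [(318.3, 192.4, 80.0, 190.0), (259.3, 200.7, 10.0, 200.0), (261.4, 207.1, 164.0, 201.0), (259.0, 214.3, 59.0, 208.0), (237.0, 209.8, 4.0, 209.0), (312.8, 211.9, 12.0, 211.0), (278.7, 213.8, 9.0, 213.0), (191.4, 216.7, 8.0, 216.0), (288.0, 220.5, 6.0, 220.0), (278.1, 228.0, 3.0, 228.0), (329.7, 239.0, 90.0, 232.0), (212.1, 233.9, 14.0, 233.0), (315.4, 237.8, 8.0, 236.0), (266.7, 251.5, 20.0, 250.0), (199.0, 260.0, 3.0, 259.0), (194.9, 264.7, 6.0, 264.0), (265.4, 278.4, 79.0, 273.0)]
d [(279.5, 190.0, 4.0, 190.0), (298.8, 198.6, 126.0, 190.0), (283.0, 191.0, 3.0, 191.0), (287.0, 192.0, 3.0, 192.0), (237.6, 200.1, 8.0, 198.0), (312.0, 199.0, 3.0, 199.0), (316.5, 200.0, 4.0, 200.0), (285.8, 243.9, 130.0, 234.0), (211.7, 251.0, 84.0, 246.0)]
[505.4313358   50.26977417  79.76369071]
w 125 (np.float64(301.8), np.float64(202.1)) [478.89814748  32.0072015   66.        ]
```

```bash
cat >> h.py <<'E'
S4=[(-64,80),(-64,-80),(68,78),(68,-78)];Z4=[.065,.065,.043,.043]
def sidepose(px,idx=(0,1,2,3)):
    c=r.capture("side");return fit([plane(c,px[i],Z4[j])*1e3 for i,j in enumerate(idx)],[S4[j] for j in idx])
E
python3 - <<'E'
from h import *
print(sidepose([(262.6,251.2),(306,211),(206,234.8),(251.5,200.3)]));print(sidepose([(266.7,251.5),(312.8,211.9),(212.1,233.9),(259.3,200.7)]))
E
```

```text
(array([[ 0.99257598,  0.12162614],
       [-0.12162614,  0.99257598]]), array([554.47444457, 141.38593292]), np.float64(-6.985960796475986), np.float64(0.5913133834716291))
(array([[ 0.98708212,  0.16021514],
       [-0.16021514,  0.98708212]]), array([543.33323626, 136.17122447]), np.float64(-9.21938421916578), np.float64(1.1164740090785017))
```

The stand is back to within about 12 mm. Next I'll turn the right crank with a loose 15 mm cage, which adds no twist friction, over the arc where the push is mostly along the fingers' closing line.

{"method": "play_rows", "body": {
  "rows": [
    {"slide": [0,0,0],"delta_rot": [0,0,0],"fingers": -0.66},
    {"slide": [0,0,0.03],"delta_rot": [0,0,0],"fingers": -0.66},
    {"slide": [0.072,0.051,0],"delta_rot": [0,0,0],"fingers": -0.66},
    {"slide": [0.047,0.075,0],"delta_rot": [0,0,0],"fingers": -0.66},
    {"slide": [0.014,0.087,0],"delta_rot": [0,0,0],"fingers": -0.66}
  ],
  "squeeze": 40
}}

```text
time_s: 18.5
tcp_pos: [0.4799, 0.0325, 0.0757]
eef_rot: [-179.9, 0.0, -90.4]
contact_force: [-0.6, 0.1, -0.7]
gripper_width: 0.0147
gripper_force: 0.0
```

Run:
```python
from h import *
c=cams()["side"]["image"];print(r.get_state()["tcp_pos"]*1e3)
for k,W in (("w",(205,195,325,260)),("d",(275,185,335,260))):print(k,[tuple(map(float,b)) for b in blobs(c,*W,k) if b[2]>7])
```

```text
[478.8639931   32.40583211  75.49684643]
w [(261.1, 206.7, 175.0, 200.0), (258.4, 214.0, 59.0, 208.0), (312.2, 211.4, 13.0, 210.0), (278.2, 213.4, 8.0, 212.0), (211.8, 233.9, 14.0, 233.0), (266.7, 251.1, 21.0, 249.0)]
d [(309.6, 191.2, 52.0, 185.0), (317.2, 190.5, 11.0, 186.0), (299.7, 199.2, 97.0, 190.0), (285.8, 243.9, 128.0, 234.0)]
```

Run:
```python
from h import *
w=wcam();c=cams()["side"]
for z in(.066,):
  for k in "wd":
    for b in blobs(w["image"],150,120,380,300,k):print(k,b[2],[round(float(v),1) for v in b[:2]],(plane(w,b[:2],z)*1e3).round(1))
# expected pixels of pegs positions in side and gray patch there
def proj(cam,X):
    K=np.array([[cam["fx"],0,cam["cx"]],[0,cam["fy"],cam["cy"]],[0,0,1]]);R=np.array(cam["R"])
    return cv2.projectPoints(np.array([X],float),cv2.Rodrigues(R)[0],np.array(cam["t"]),K,np.array(cam["distortion"]))[0][0,0].round(1)
for n,X in(("new",(.479,.033,.097)),("new base",(.479,.033,.06)),("old",(.505,.050,.097)),("oldbase",(.505,.05,.06))):print(n,proj(c,X))
g=cv2.cvtColor(c["image"],cv2.COLOR_BGR2GRAY)
print(g[196:222:1,292:328:2])
```

```text
d 188 [243.4, 244.0] [490.8  41.6  66. ]
d 194 [276.9, 244.8] [468.7  42.4  66. ]
d 39 [152.5, 235.3] [550.1  34.8  66. ]
d 65 [198.7, 234.5] [519.9  34.5  66. ]
d 4 [206.2, 232.0] [514.9  32.8  66. ]
d 12 [328.2, 232.5] [435.3  33.7  66. ]
d 17 [334.7, 232.9] [431.   34.1  66. ]
d 7 [365.3, 231.7] [411.2  33.3  66. ]
d 11 [332.3, 235.8] [432.5  36.1  66. ]
d 3 [340.7, 236.3] [426.9  36.5  66. ]
d 9 [218.3, 241.7] [507.3  39.8  66. ]
d 12 [373.3, 241.7] [405.3  40.6  66. ]
d 4 [212.5, 242.0] [511.2  40.   66. ]
d 3 [378.7, 246.7] [401.3  44.2  66. ]
d 11 [154.1, 249.2] [550.2  44.9  66. ]
d 4 [150.5, 252.0] [552.8  47.   66. ]
d 3 [350.7, 253.7] [419.4  49.3  66. ]
d 3 [170.7, 254.7] [539.6  49.1  66. ]
d 4 [372.2, 254.2] [405.   49.8  66. ]
d 4 [220.0, 262.5] [507.   55.4  66. ]
d 11 [226.0, 298.4] [504.1  84.   66. ]
d 13 [295.0, 298.5] [455.6  84.4  66. ]
new [314.9 189.5]
new base [313.4 204.8]
old [299.9 190.1]
oldbase [298.7 205.4]
[[ 81  85  85  17  16  20 138 139  29  25  73 118 116 132 138 136 118 123]
 [ 82  84  87  23  22  25 135 138  28  26 117 121  51 138 138 138 123 123
[... 1102 characters left out ...]
 89  83  84  81  85  85]
 [142 143 145 128  95  74  55  71  88 103 159 165  92  86  83  83  83  83]
 [142 141 139 141 144  95  75  46  86  91 116 105  91  90  82  84  84  81]
 [144 142 141 139 140 146 104  43  77  90  90  88  92  73  82  82  82  81]
 [142 141 140 140 143 140 142  45  50  78  88  92  79  53  81  81  83  84]
 [144 141 143 144 142 142 144  54  51  51  71  66  53  59  83  83  80  83]
 [140 144 142 143 142 141 140  90  53  48  52  51  53  66  85  82  83  79]
 [142 142 143 143 140 142 141  91  51  56  55  51  46  75  82  81  84  86]
 [140 143 142 146 142 143 139  93  53  53  55  54  55  91  83  84  79  81]
 [136 143 144 143 144 143 141  91  75  89  71  70  93 129  89  81  81  82]]
```

The peg stayed where it was because it sat at the pad edge and slipped out. I'll locate it again and re-cage it with the hand turned +30°.

Run:
```python
from h import *
c=cams()["side"]
print("peg base@.06",plane(c,(300,208),.060)*1e3,"peg mid",plane(c,(300,199.5),.08)*1e3,"hub",plane(c,(312.2,211.4),.065)*1e3)
print(sidepose([(266.7,251.1),(312.2,211.4),(211.8,233.9)],(0,1,2)))
```

```text
peg base@.06 [498.82532667  58.07094678  60.        ] peg mid [500.36932651  57.71124921  80.        ] hub [469.56581639  65.20507002  65.        ]
(array([[ 0.98871182,  0.14982968],
       [-0.14982968,  0.98871182]]), array([544.80782572, 135.51824337]), np.float64(-8.617056594844962), np.float64(0.9316898723334361))
```

{"method": "play_rows", "body": {
  "rows": [
    {"slide": [0,0,-0.3],"delta_rot": [0,0,0],"fingers": -0.2},
    {"slide": [-0.171,-0.144,0],"delta_rot": [0,0,-1],"fingers": -0.2},
    {"slide": [0,0,0],"delta_rot": [0,0,-1],"fingers": -0.2},
    {"slide": [0,0,0],"delta_rot": [0,0,-1],"fingers": -0.2},
    {"slide": [0,0,0],"delta_rot": [0,0,-1],"fingers": -0.2},
    {"slide": [0,0,0],"delta_rot": [0,0,-1],"fingers": -0.2},
    {"slide": [0,0,0],"delta_rot": [0,0,-1],"fingers": -0.2},
    {"slide": [0,0,0],"delta_rot": [0,0,-1],"fingers": -0.2}
  ]
}}

```text
time_s: 19.9
tcp_pos: [0.5021, 0.0583, 0.1199]
eef_rot: [180.0, -0.0, -58.2]
contact_force: [0.0, 0.0, 0.1]
gripper_width: 0.0352
gripper_force: 0.0
```

{"method": "play_rows", "body": {
  "rows": [
    {"slide": [0,0,0.15],"delta_rot": [0,0,-1],"fingers": -0.2},
    {"slide": [0,0,0.18],"delta_rot": [0,0,0],"fingers": -0.2},
    {"slide": [0,0,0],"delta_rot": [0,0,0],"fingers": -1},
    {"slide": [0,0,0],"delta_rot": [0,0,0],"fingers": -1},
    {"slide": [0,0,0],"delta_rot": [0,0,0],"fingers": -1}
  ],
  "squeeze": 8
}}

```text
time_s: 20.52
tcp_pos: [0.5016, 0.0582, 0.0713]
eef_rot: [180.0, 0.0, -53.7]
contact_force: [-2.9, 0.5, 1.3]
gripper_width: 0.0118
gripper_force: 8.0
```

```bash
cat > arc.py <<'E'
import numpy as np,sys
def rows(th0,dth,n,yaw0,rot,r=34.):
    for k in range(n):
        a,b=np.radians(th0+dth*k),np.radians(th0+dth*(k+1));d=r*np.array([np.cos(b)-np.cos(a),np.sin(b)-np.sin(a)])
        y=np.radians(yaw0+rot*k);tx=np.array([np.cos(y),np.sin(y)]);ty=np.array([np.sin(y),-np.cos(y)])
        print([round(float(d@tx)/150,3),round(float(d@ty)/150,3)],"th",round(np.degrees(b),1),"lag",round(((th0+dth*(k+.5)-90)-np.degrees(y)+90+90)%180-90))
rows(*[float(v) if i!=2 else int(v) for i,v in enumerate(sys.argv[1:])])
E
python3 arc.py -14 -11.7 12 -53.7 -4.58
```

```text
[0.026, 0.038] th -25.7 lag 34
[0.021, 0.041] th -37.4 lag 27
[0.016, 0.044] th -49.1 lag 20
[0.01, 0.045] th -60.8 lag 12
[0.004, 0.046] th -72.5 lag 5
[-0.001, 0.046] th -84.2 lag -2
[-0.007, 0.046] th -95.9 lag -9
[-0.013, 0.044] th -107.6 lag -16
[-0.018, 0.042] th -119.3 lag -23
[-0.023, 0.04] th -131.0 lag -30
[-0.028, 0.037] th -142.7 lag -37
[-0.032, 0.033] th -154.4 lag -44
```

{"method": "play_rows", "body": {
  "rows": [
    {"slide": [0,0,0],"delta_rot": [0,0,0],"fingers": -0.68},
    {"slide": [0.026,0.038,0],"delta_rot": [0,0,1],"fingers": -0.68},
    {"slide": [0.021,0.041,0],"delta_rot": [0,0,1],"fingers": -0.68},
    {"slide": [0.016,0.044,0],"delta_rot": [0,0,1],"fingers": -0.68},
    {"slide": [0.01,0.045,0],"delta_rot": [0,0,1],"fingers": -0.68},
    {"slide": [0.004,0.046,0],"delta_rot": [0,0,1],"fingers": -0.68},
    {"slide": [-0.001,0.046,0],"delta_rot": [0,0,1],"fingers": -0.68}
  ],
  "squeeze": 40
}}

```text
time_s: 21.4
tcp_pos: [0.4739, 0.0328, 0.0716]
eef_rot: [-179.8, 0.0, -81.4]
contact_force: [2.1, -1.5, -0.3]
gripper_width: 0.014
gripper_force: 1.0
```

Run:
```python
from h import *
c=cams()["side"]["image"];print(r.get_state()["tcp_pos"]*1e3)
for k,W in (("w",(205,195,325,260)),("d",(275,185,335,260))):print(k,[tuple(map(float,b)) for b in blobs(c,*W,k) if b[2]>7])
```

```text
[472.8840362   32.65227801  71.33203793]
w [(261.3, 206.5, 177.0, 199.0), (258.8, 213.9, 60.0, 208.0), (312.2, 212.1, 12.0, 211.0), (212.1, 233.4, 15.0, 232.0), (314.9, 237.7, 8.0, 236.0), (267.1, 251.2, 20.0, 250.0)]
d [(315.7, 196.2, 164.0, 185.0), (286.2, 243.7, 123.0, 234.0)]
```

{"method": "play_rows", "body": {
  "rows": [
    {"slide": [-0.007,0.046,0],"delta_rot": [0,0,1],"fingers": -0.68},
    {"slide": [-0.013,0.044,0],"delta_rot": [0,0,1],"fingers": -0.68},
    {"slide": [-0.018,0.042,0],"delta_rot": [0,0,1],"fingers": -0.68},
    {"slide": [-0.023,0.04,0],"delta_rot": [0,0,1],"fingers": -0.68},
    {"slide": [-0.028,0.037,0],"delta_rot": [0,0,1],"fingers": -0.68},
    {"slide": [-0.032,0.033,0],"delta_rot": [0,0,1],"fingers": -0.68},
    {"slide": [0,0,0],"delta_rot": [0,0,0],"fingers": -0.68}
  ]
}}

```text
time_s: 22.38
tcp_pos: [0.4387, 0.0521, 0.0709]
eef_rot: [-180.0, 0.0, -108.6]
contact_force: [0.8, 0.3, -0.4]
gripper_width: 0.0141
gripper_force: 0.0
```

Run:
```python
from h import *
c=cams()["side"];print(r.get_state()["tcp_pos"]*1e3)
for k,W in (("w",(205,195,325,260)),("d",(275,185,335,260))):print(k,[tuple(map(float,b)) for b in blobs(c["image"],*W,k)])
```

```text
[438.63559669  51.74018535  70.74816459]
w [(315.6, 195.0, 4.0, 195.0), (261.0, 206.6, 180.0, 199.0), (321.7, 200.2, 6.0, 199.0), (258.5, 214.0, 63.0, 208.0), (236.3, 209.6, 5.0, 209.0), (311.9, 212.1, 14.0, 211.0), (278.2, 213.4, 8.0, 212.0), (287.5, 219.9, 7.0, 219.0), (278.0, 227.5, 6.0, 227.0), (211.8, 233.9, 14.0, 233.0), (314.2, 238.1, 14.0, 236.0), (266.6, 251.2, 22.0, 249.0)]
d [(328.2, 198.9, 240.0, 185.0), (276.0, 189.0, 3.0, 189.0), (279.0, 190.0, 3.0, 190.0), (283.0, 191.0, 3.0, 191.0), (287.0, 192.0, 3.0, 192.0), (290.0, 193.0, 3.0, 193.0), (294.0, 194.0, 3.0, 194.0), (297.5, 195.0, 4.0, 195.0), (301.5, 196.0, 4.0, 196.0), (305.0, 197.0, 3.0, 197.0), (308.5, 198.0, 4.0, 198.0), (312.0, 199.0, 3.0, 199.0), (316.0, 200.0, 3.0, 200.0), (285.7, 243.6, 131.0, 234.0)]
```

{"method": "play_rows", "body": {
  "rows": [
    {"slide": [0,0,0],"delta_rot": [0,0,0],"fingers": -0.4},
    {"slide": [0,0,-0.35],"delta_rot": [0,0,0],"fingers": -0.3},
    {"slide": [0,0,-0.4],"delta_rot": [0,0,0],"fingers": -0.2},
    {"slide": [0.3,0,-0.35],"delta_rot": [0,0,0],"fingers": -0.2},
    {"slide": [0.4,0,-0.1],"delta_rot": [0,0,0],"fingers": -0.2},
    {"slide": [0.4,0,0],"delta_rot": [0,0,0],"fingers": -0.2},
    {"slide": [0.2,0,0],"delta_rot": [0,0,0],"fingers": -0.2}
  ]
}}

```text
time_s: 23.35
tcp_pos: [0.3759, -0.1309, 0.246]
eef_rot: [-179.9, 0.0, -108.8]
contact_force: [0.5, -0.2, -0.4]
gripper_width: 0.035
gripper_force: 0.0
```

Run:
```python
from h import *
c=cams();c=cams();print(r.get_state()["tcp_pos"])
for n in c:
    W=(190,190,335,290) if n=="side" else (195,160,290,250)
    for k in "wd":print(n,k,[tuple(map(float,b)) for b in blobs(c[n]["image"],*W,k) if b[2]>3])
a=cv2.resize(c["side"]["image"][192:290,198:338],(500,350),interpolation=cv2.INTER_CUBIC)
b=cv2.resize(c["top"]["image"][157:247,202:279],(300,350),interpolation=cv2.INTER_CUBIC)
cv2.imwrite("pics/m5.png",np.hstack([a,b]))
```

```text
[ 0.37692106 -0.12947593  0.24558426]
side w [(313.9, 192.0, 122.0, 190.0), (258.5, 200.5, 8.0, 200.0), (261.1, 206.8, 152.0, 201.0), (258.3, 214.0, 56.0, 208.0), (312.2, 212.1, 12.0, 211.0), (278.3, 213.6, 7.0, 213.0), (191.4, 216.7, 8.0, 216.0), (287.2, 220.0, 5.0, 219.0), (278.2, 227.6, 5.0, 227.0), (329.3, 237.8, 68.0, 232.0), (211.7, 234.0, 13.0, 233.0), (314.6, 237.9, 9.0, 236.0), (266.8, 251.3, 19.0, 250.0), (194.9, 264.7, 6.0, 264.0), (265.6, 278.2, 74.0, 273.0)]
side d [(279.5, 190.0, 4.0, 190.0), (290.5, 193.0, 4.0, 193.0), (296.0, 194.5, 8.0, 194.0), (301.5, 196.0, 4.0, 196.0), (237.8, 199.8, 9.0, 198.0), (308.5, 198.0, 4.0, 198.0), (329.6, 207.2, 104.0, 198.0), (314.5, 199.4, 9.0, 199.0), (330.7, 228.4, 7.0, 227.0), (285.9, 242.8, 142.0, 230.0), (211.2, 251.0, 88.0, 246.0)]
top w [(202.2, 171.4, 15.0, 169.0), (218.2, 173.5, 18.0, 172.0), (198.5, 174.0, 4.0, 174.0), (240.6, 179.8, 5.0, 179.0), (253.0, 182.0, 5.0, 181.0), (276.8, 182.9, 21.0, 181.0), (217.5, 217.5, 4.0, 217.0), (234.0, 218.0, 5.0, 217.0), (246.6, 219.8, 5.0, 219.0), (208.5, 221.7, 14.0, 220.0), (270.1, 231.4, 17.0, 230.0)]
top d [(216.3, 233.7, 4.0, 233.0), (274.9, 243.7, 7.0, 242.0)]
```

View pics/m5.png

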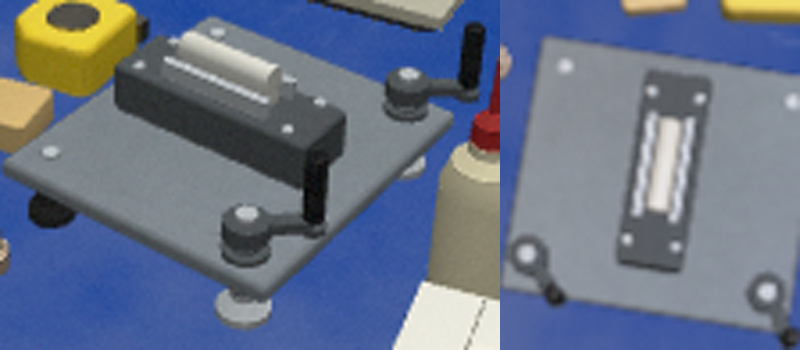

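The crop shows both cranks intact and the stand close to its original pose. I'll triangulate the bolts, hubs and corners for tilt and compare with the initial measurement.

Run:
```python
from h import *
np.set_printoptions(precision=1,suppress=True)
cs=cams()
S=lambda p:((p[0]+.5)/500*140-.5+198,(p[1]+.5)/350*98-.5+192)
Tp=lambda p:((p[0]-500+.5)/300*77-.5+202,(p[1]+.5)/350*90-.5+157)
D={"hubL":((266.8,251.3),(208.5,221.7)),"hubR":((312.2,212.1),(270.1,231.4)),"bRL":((211.7,234),(218.2,173.5)),"bRR":((258.5,200.5),(276.8,182.9)),
"kFL":((278.2,227.6),(234,218)),"kFR":((287.2,220),(246.6,219.8)),"kRL":((236.3,209.6),(240.6,179.8)),"cRL":(S((7,168)),Tp((545,38))),"cFL":(S((268,296)),Tp((505,288))),"cFR":(S((452,120)),Tp((798,333))),
"pegL":(S((317,156)),Tp((556,294))),"pegR":(S((474,29)),Tp((789,338))),"padL":(S((244,308)),None)}
W={}
for k,(a,b) in D.items():
    if b is None:continue
    p,e=tri(cs,a,b);W[k]=p*1e3;print(k,p*1e3,round(e*1e3,1))
R,t,a,e=fit([W[k] for k in("hubL","hubR","bRL","bRR")],S4);print("pose",t,a,e,"moved",np.linalg.norm(t-[555.2,141.1]))
for k in("pegL","pegR"):print(k,R.T@(W[k][:2]-t)-np.array(S4[0 if k[-1]=="L" else 1]))
```

```text
hubL [493.8 224.9  64.4] 0.3
hubR [469.3  66.9  64.5] 0.8
bRL [623.8 202.9  43.1] 0.9
bRR [599.6  48.   42.3] 0.1
kFL [502.5 159.3  72.4] 0.9
kFR [498.1 127.1  71.9] 0.8
kRL [601.9 143.1  72.4] 0.4
cRL [644.2 216.8  33.9] 2.5
cFL [473.2 241.8  32. ] 0.7
cFR [445.9  44.8  26. ] 3.4
pegL [465.5 203.7  95.6] 1.9
pegR [437.4  54.5  96.4] 1.1
pose [544.7 136. ] -8.894058300025065 0.427833686055898 moved 11.698348364148726
pegL [-24.6 -25.4]
pegR [-29.3 -17.1]
```

Run:
```python
from h import *
np.set_printoptions(precision=2,suppress=True)
A={"side":0,"top":0}
for i in range(8):
    c=cams()
    for n in A:A[n]=A[n]+c[n]["image"].astype(float)/8
np.savez("avg.npz",**A)
def cen(im,px,h=3):
    g=im.mean(2)
    for _ in range(4):
        x,y=np.round(px).astype(int);p=g[y-h:y+h+1,x-h:x+h+1];q=np.clip(p-(np.median(p)+.35*(p.max()-np.median(p))),0,None)
        ys,xs=np.mgrid[y-h:y+h+1,x-h:x+h+1];px=np.array([(q*xs).sum(),(q*ys).sum()])/q.sum()
    return px
now={"hubL":((266.8,251.3),(208.5,221.7)),"hubR":((312.2,212.1),(270.1,231.4)),"bRL":((211.7,234),(218.2,173.5)),"bRR":((258.5,200.5),(276.8,182.9)),"kFL":((278.2,227.6),(234,218)),"kFR":((287.2,220),(246.6,219.8)),"kRL":((236.3,209.6),(240.6,179.8)),"kRR":((246.2,203.2),(253,182))}
old={"hubL":((262.6,251.2),(207.2,218.8)),"hubR":((306,211),(269,226.5)),"bRL":((206,234.8),(215.5,170.3)),"bRR":((251.5,200.3),(274,177.5)),"kFL":((272.8,229.6),(232.5,214.5)),"kFR":((281.2,221.4),(245,216)),"kRL":((230.5,210.5),(237.5,176.5)),"kRR":((240,203.5),(250,178))}
I0={n:cv2.imread(f"pics/{n}0.png").astype(float) for n in A}
for D,I in((old,I0),(now,A)):
    for k,(a,b) in D.items():
        a,b=cen(I["side"],a),cen(I["top"],b);p,e=tri(c,a,b);print(k,p*1e3,round(e*1e3,2),a,b)
```

```text
hubL [500.88 228.54  64.96] 0.69 [262.48 251.02] [207.1  218.88]
hubR [481.64  69.96  65.03] 0.16 [305.8  210.95] [268.95 226.68]
bRL [632.49 210.49  43.16] 0.66 [205.77 234.73] [215.39 170.31]
bRR [616.52  54.84  30.42] 0.5 [250.22 204.6 ] [273.93 177.39]
kFL [511.5  163.61  67.64] 0.68 [272.78 229.48] [232.41 214.75]
kFR [508.11 130.98  67.39] 0.49 [281.5  221.48] [245.14 216.15]
kRL [610.91 150.75  72.15] 0.78 [230.59 210.39] [237.65 176.31]
kRR [600.85 116.45  74.64] 12.68 [246.1  203.19] [250.08 177.86]
hubL [493.97 225.05  64.95] 0.09 [266.61 251.06] [208.47 221.71]
hubR [469.25  66.87  64.31] 0.22 [312.07 212.13] [270.16 231.53]
bRL [624.   202.45  43.11] 0.62 [211.67 233.84] [218.39 173.48]
bRR [602.36  47.85  32.22] 0.64 [257.16 204.02] [276.69 182.7 ]
kFL [502.76 159.6   72.63] 1.34 [278.13 227.56] [233.85 217.81]
kFR [498.   125.62  70.96] 1.16 [287.05 219.93] [247.32 220.25]
kRL [601.6  143.23  72.41] 0.56 [236.46 209.69] [240.55 179.89]
kRR [590.57 109.17  75.96] 11.5 [251.95 202.19] [253.   181.91]
```

```bash
python3 -c "
from plant import r
s=r.get_state();print(s['time_s'],s['contact_force']);print(r.close_job())"
```

```text
24.45 [ 0.0747499  -0.41632304  0.24222176]
the job is handed in; nothing more can be done
None
```

I handed the job in at 24.5 s, with no verdict shown: by camera, the stand is level to about 0.5° with all four feet down to within roughly 1 mm (both front feet lengthened about 5.8 mm). It sits about 12 mm from its start after I dragged it 41 mm off mid-job and pulled it back; the bystanders I checked had not moved.

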